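# Index the sample table: press the plunger and bring the small bottle under the camera

### The job

Bring the smallest bottle under the inspection camera: with the fingertips press the indexing plunger on the table's handle down, keep it down while you push the handle round until its pin has left the middle hole, and turn the table to the next hole on the side that brings that bottle under the camera. Let the plunger spring fully back up so that its pin locks in that hole, and leave it. Nothing needs grasping: lift nothing, do not touch the three bottles, and leave the things standing round the table where they are.

Things in the scene. Friction and masses are not known exactly. Their poses are not given: they have to be found in the camera images.
- table (a joint): angle of the round grey sample table (270 mm across) in rad, 0 at the start, positive counter-clockwise from above. The plunger's pin locks it in one of three holes, at -0.785, 0 and +0.785, with 0.011 rad of play. Free, it turns at about 1 N of push on the handle and stays where it is left
- plunger (a joint): how far the plunger is pressed down, in m: 0 up (pin in a hole), 0.012 lower stop. The table is free from 0.006 on; press 0.008 to 0.011. Spring about 4 N at first, 9 N at the stop. Released between holes it rises only to 0.006, slides along under the index plate and springs up by itself where the next hole comes
- plunger_top (a point): centre of the flat top of the black plunger head, 32 mm across, in the handle on the robot's side of the table, 165 mm from the axis, 78 mm above the worktop when up. x points to the table's axis, z up. Guard posts 29 mm to either side along y (10 mm thick, 48 mm free between them, tops 16 mm above the raised head): fingertips between them press the head and push a post
- table_axis (a point): point on the table's vertical axis of rotation, on the table's top, 50 mm above the worktop. The three bottle wells lie 95 mm from it on the far side from the handle: one straight opposite the handle, one 0.785 rad to either side. Seen by the robot, the handle must swing to the side on which the small bottle stands
- camera_spot (a point): fixed point straight under the lens of the inspection camera (white housing on a steel column, behind the table), 95 mm from the table's axis and 55 mm above the worktop; the large bottle stands there at the start. The lens is 241 mm above the worktop
- small_bottle: the bottle to bring under the camera: the smallest of the three screw-cap bottles on the table, 44 mm across, 85 mm high; origin at the centre of its underside, z up. It starts in the left or in the right outer well
- medium_bottle: screw-cap bottle, 56 mm across, 118 mm high, in the other outer well; origin at the centre of its underside. Not to be touched
- large_bottle: screw-cap bottle, 62 mm across, 130 mm high, in the middle well at the start; origin at the centre of its underside. Not to be touched
- petri_dish: closed dish, 90 mm across, 15 mm high, on the worktop left of the table; stays where it is
- beaker: glass beaker, 56 mm across, 70 mm high, on the worktop left of the table, towards the back; stays where it is
- timer: white timer, 66 x 62 x 18 mm, on the worktop right of the table; stays where it is
- tweezers: tweezers, 132 mm long, 9 mm high, on the worktop right of the table, towards the robot; stay where they are
There are look-alikes about, which are no part of the job. Leave any blue or orange look-alike of the small_bottle alone.

How it is judged:
By the outcome, as a careful person would: the job done as asked, in the order asked, and still so for the second after the job is handed in, with the robot touching nothing.
It also fails if it takes over 42 s, if anything falls off the work surface, if the arm or the gripper's body presses on something with over 40 N, if the wrist force passes 120 N, or if a joint passes its speed limit or range.

### The arm

A 7-joint arm with a two-finger parallel gripper is mounted at the origin on a cart in front of the work surface, level with it; the furniture and walls round the work are solid. World frame = base frame: x ahead of the robot, y to its left, z up, the work surface at z = 0. Lengths are in m, angles in rad, forces in N, time in s.
With the tool pointing down it reaches from about 0.425 to 1.025 m from the base axis. Payload 9.4 kg.
Tool frame: the origin (TCP) lies between the finger pads; the fingertips stand 14 mm ahead of it and the grasp point (between the pads) lies 5 mm behind it (r.tips_ahead is the z of the fingertips in the tool frame, in m); z points along the fingers, y is the line along which they close (so a half turn about z gives the same grasp; the last joint's range is limited). The gripper opens to 93 mm and grips with 3 to 60 N. Pads are 15 mm wide; open, the fingers measure 128 mm over their backs; the gripper's body (75 mm by 188 mm) begins 65 mm behind the grasp point.
Start: joints at [1.059, 0.599, -0.003, 1.599, 0.002, 0.943, -0.08], TCP at [0.305, -0.658, 0.233] pointing down, gripper open.
Joint ranges: [-2.57, 2.57], [-0.35, 1.97], [-1.29, 1.29], [0.11, 2.56], [-1.05, 4.19], [0.11, 1.86], [-2.63, 2.63]. Speed limits (rad/s): [2.22, 2.22, 3.01, 3.01, 3.14, 3.14, 3.14].

### API

Orientations are given as a unit quaternion [w, x, y, z].
In Python, from bench import monitor, vision, job, spot_in, r gives the robot as it stands.
- The arm moves only by the tool drive_tool, never from a script. Its argument "targets" is one flat list of numbers, 4 for each row, row after row: the shift along the tool's x, y, z in mm, then the turn about the tool's z in degrees. A call has 1 to 8 rows; each row shifts and turns the commanded pose from where the row before left it, along the tool's axes as they then stand; what a row does not reach is not made up. A row lasts 1/8 s, in which the tool goes at most 62.5 mm and 10.7 degrees, less where a joint would pass 70% of its speed; a pose out of reach is approached as far as the arm can. A call with a gripper value outside its range is refused whole. "grip" is the opening, from 0 (shut) to 1 (fully open), set as the call begins (left out, the last holds). The fingers move at their own pace and stop on an object; the grip force is fixed at half the most. Time passes only in rows, so rows that do not move let the fingers close. It gives the time, the measured TCP pose, the force, the opening and the grip force at its end, in the units of the state.
- monitor.get_obs(): the state, without advancing time (a new reading comes with each control period).
- vision.capture(name): name is "scene" or "top" or "wrist"; returns (picture, depth): 480x640x3 uint8, red, green, blue; 480x640 float32, m along the optical axis (not along the pixel's ray), 0 where there is no reading.
- vision.calibration(name): a dict with "fx", "fy", "cx", "cy" (pixels), "rvec" (rotation vector, rad) and "tvec" (3), from world to camera coordinates, as OpenCV has them. Camera axes: x right, y down, z forward; pixel columns grow to the right and rows downward; lengths in m; the calibration is good to about 2 mm. A picture is of the moment at which its call begins: read the wrist's pose just before it. calibration takes no time and is no camera call; for the wrist camera it gives the pose at the moment of the call.
- job.close_job(): hands the job in; it is judged then, once.
Trained networks look in the newest picture that a camera, given by its name, has taken for a name from the list of things; names that differ only in an ending like _2 or _b are one class to them, and where a whole thing is asked for, a point or a joint stands for the part that bears it (a point fixed in the world has none). Each returns a list of dicts, best first, with "confidence" (0 to 1); they miss things now and then, are a little off and sometimes report something else, mostly with a low value. They report only what shows in the picture. A call takes as long as a camera call. They do not tell look-alikes from the thing itself.
- spot_in(name, camera): "centre" ([x, y, z] in m, in the coordinates of the camera as it stood for that picture, good to about 4 mm: the middle of the surface that is visible of it).
The state is a dict: "time": time; "joint_pos": joint angles; "dq": joint speeds; "tau": joint torques, N m; "eef_pos": TCP position; "orientation": TCP orientation; "force": force on the tool from outside, world axes, zero at the start; "moment": the same for the moment, N m; "gripper_width": finger opening in m; "grasp_force": force on a finger pad.
Only numpy, scipy, OpenCV 4.12 (cv2) and the standard library are available. Lean on these libraries where they do the work, as an engineer would, in place of code of your own. Each camera call takes 0.05 s, during which the arm holds its last target. There are 200 camera calls.

## Working session

There is one attempt and no reset: what is moved stays moved. The work goes in short steps, Python scripts to look and compute and a tool call to move; the robot and the scene stay as the last step left them, time stands still between calls to the robot, and variables do not carry over. Pictures are saved under pics/ and viewed, at most 10 in all, crops included, and the job is handed in when it is done.

Besides the shell and the picture viewer there is one more tool, called after ">>>" as a command line: name --argument value ..., lists and objects as JSON in quotes. drive_tool: Moves the arm, as the interface text tells. Its arguments: {"type":"object","properties":{"targets":{"type":"array","items":{"type":"number"}},"grip":{"type":"number"}},"required":["targets"]}

```bash
mkdir -p pics
cat > h.py <<'E'
import numpy as np, cv2
from bench import monitor, vision, job, spot_in, r
def w(cam,p):
    c=vision.calibration(cam);R=cv2.Rodrigues(np.array(c["rvec"],float))[0]
    return R.T@(np.array(p)-np.array(c["tvec"]).ravel())
def pix(cam,p):
    c=vision.calibration(cam);R=cv2.Rodrigues(np.array(c["rvec"],float))[0]
    q=R@np.array(p)+np.array(c["tvec"]).ravel();return (c["fx"]*q[0]/q[2]+c["cx"],c["fy"]*q[1]/q[2]+c["cy"])
E
python3 - <<'E'
from h import *
np.set_printoptions(precision=4,suppress=True)
for cam in("scene","top"):
    im,d=vision.capture(cam);cv2.imwrite(f"pics/{cam}.png",im[:,:,::-1]);np.save(f"pics/{cam}_d",d)
    for n in("plunger_top","table_axis","small_bottle","medium_bottle","large_bottle"):
        for e in spot_in(n,cam)[:3]:
            p=w(cam,e["centre"]);print(cam,n,round(e["confidence"],2),p,np.round(pix(cam,p)))
o=monitor.get_obs();print(o["time"],o["eef_pos"],o["orientation"],o["force"])
E
```

```text
scene plunger_top 0.39 [ 0.4607 -0.1185  0.0761] [355. 262.]
scene table_axis 0.56 [ 0.5612 -0.0553  0.0478] [313. 258.]
scene small_bottle 0.86 [ 0.7405 -0.3746  0.0469] [376. 196.]
scene small_bottle 0.75 [ 0.6923 -0.1138  0.0946] [308. 213.]
scene small_bottle 0.74 [ 0.5254 -0.3949  0.0461] [426. 228.]
scene medium_bottle 0.91 [0.6541 0.014  0.1232] [271. 224.]
scene large_bottle 0.68 [ 0.6926 -0.0505  0.1415] [286. 205.]
top plunger_top 0.71 [ 0.693  -0.1211  0.1169] [334. 181.]
top plunger_top 0.64 [ 0.4648 -0.122   0.0789] [341. 296.]
top table_axis 0.7 [ 0.5784 -0.077   0.0541] [315. 244.]
top small_bottle 0.96 [ 0.6645 -0.4095  0.0623] [470. 195.]
top small_bottle 0.89 [ 0.5374 -0.3978  0.0696] [472. 254.]
top small_bottle 0.79 [ 0.7437 -0.3799  0.0625] [452. 161.]
top medium_bottle 0.6 [0.6565 0.0017 0.1462] [273. 198.]
top medium_bottle 0.27 [ 0.599  -0.0915  0.0494] [321. 235.]
top large_bottle 0.93 [ 0.6957 -0.0521  0.1542] [299. 176.]
0.6 [ 0.3054 -0.6576  0.2326] [ 0.      0.9765  0.2157 -0.    ] [-1.7384 -0.1698 -0.4151]
```

View pics/scene.png

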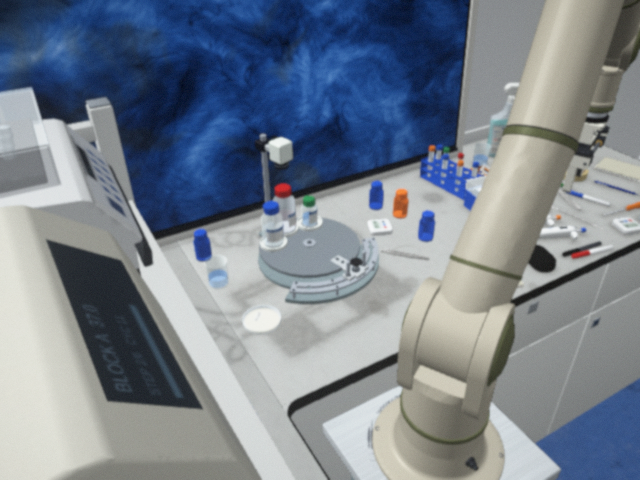

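View pics/top.png

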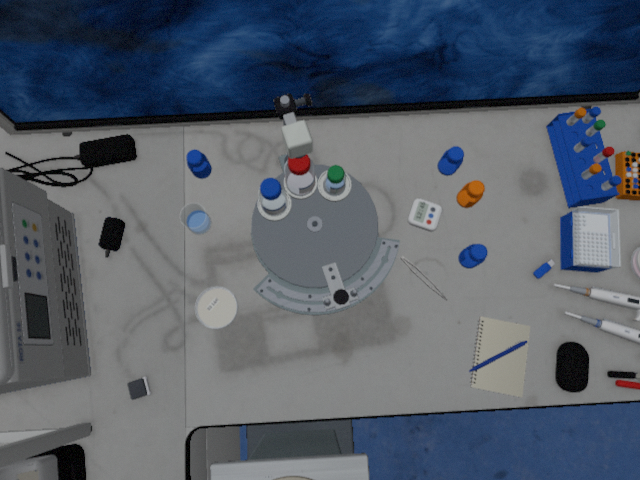

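Three bottles stand on the table in the top picture: blue cap (270,190), red cap (299,165, under the camera) and green cap (336,178). The blue and orange ones at (451,160), (470,193), (473,255) and (198,163) stand off the table and are look-alikes. Green looks smallest, so I'll confirm that in a crop and refine the axis and plunger positions.

Run:
```python
from h import *
np.set_printoptions(precision=4,suppress=True)
im=cv2.imread("pics/top.png");d=np.load("pics/top_d.npy")
cv2.imwrite("pics/crop.png",cv2.resize(im[140:325,235:415],None,fx=3.2,fy=3.2,interpolation=cv2.INTER_CUBIC))
c=vision.calibration("top");R=cv2.Rodrigues(np.array(c["rvec"],float))[0]
def onz(u,v,z):
    o=w("top",[0,0,0]);p=w("top",[(u-c["cx"])/c["fx"],(v-c["cy"])/c["fy"],1]);t=(z-o[2])/(p[2]-o[2]);return o+t*(p-o)
A=onz(315,224,.05);P=onz(341,296,.078)
print(A,P,np.linalg.norm((A-P)[:2]),np.degrees(np.arctan2(*(A-P)[[1,0]])))
for n,u,v in(("blue",270,188),("red",299,164),("green",336,175)):
    q=d[v-3:v+4,u-3:u+4];z=np.median(q[q>0]);print(n,w("top",[(u-c["cx"])/c["fx"]*z,(v-c["cy"])/c["fy"]*z,z]))
m=cv2.inRange(im,(0,0,0),(45,45,45))[280:312,325:358];k,l,s,ce=cv2.connectedComponentsWithStats(m);print(s,ce+[325,280])
```

```text
[ 0.6227 -0.0793  0.05  ] [ 0.4646 -0.1227  0.078 ] 0.16394150603564758 15.353736462427259
blue [0.6678 0.0046 0.1727]
red [ 0.7086 -0.0531  0.1848]
green [ 0.6998 -0.1251  0.1354]
[[  0   0  33  32 900]
 [  9  10  14  14 156]] [[341.0544 295.3422]
 [340.6859 296.4103]]
```

View pics/crop.png

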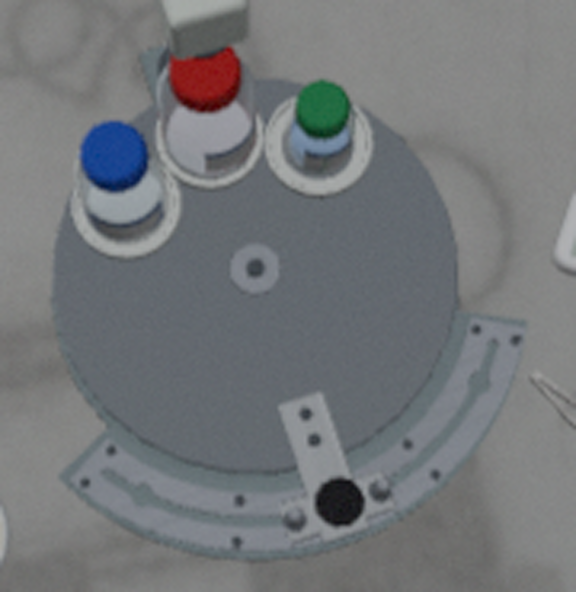

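The crop settles it. The green-capped bottle at (322,108), (336,178) in the full picture, is the smallest: its top is at z = 0.135, so it is 85 mm high, and it stands in the right well. The handle therefore swings to the robot's right, so the table goes to +0.785. The plunger is the black disc at (341,296), between two posts.

>>> drive_tool --targets '[26,-30,0,0,26,-30,0,0,26,-30,0,0,26,-30,0,0,26,-30,0,0,26,-30,0,0,26,-30,0,0,26,-30,0,0]' --grip 0

```text
time: 1.6
eef_pos: [0.3933, -0.3511, 0.2329]
orientation: [0.0, 0.976, 0.216, 0.0]
force: [0.2, -0.1, 0.2]
gripper_width: 0.0176
grasp_force: 0.0
```

>>> drive_tool --targets '[26,-30,0,0,26,-30,0,0,26,-30,0,0,26,-30,0,0,26,-30,0,0,26,-30,0,0,0,0,0,9.5,0,0,0,0]'

```text
time: 2.6
eef_pos: [0.4588, -0.1229, 0.2328]
orientation: [0.0, 0.991, 0.135, 0.0]
force: [0.1, -0.7, -0.0]
gripper_width: 0.0003
grasp_force: 0.0
```

Run:
```python
from h import *
np.set_printoptions(precision=4,suppress=True)
o=monitor.get_obs();print(o["time"],o["eef_pos"],o["orientation"],o["force"],o["gripper_width"],r.tips_ahead)
cam="wrist"
im,d=vision.capture(cam);cv2.imwrite("pics/wrist1.png",im[:,:,::-1]);np.save("pics/wrist_d",d)
for n in("plunger_top","table_axis"):
    for e in spot_in(n,cam)[:3]:
        p=w(cam,e["centre"]);print(n,round(e["confidence"],2),p,np.round(pix(cam,p)))
print(pix(cam,[.4646,-.1227,.078]))
```

```text
2.6 [ 0.4588 -0.1229  0.2328] [0.0002 0.9908 0.135  0.0001] [ 0.0765 -0.7472 -0.0245] 0.0003499928594288646 0.014
plunger_top 0.81 [ 0.4644 -0.1219  0.0782] [318. 221.]
table_axis 0.77 [ 0.5677 -0.0991  0.0495] [324. 104.]
(np.float64(318.78166657205276), np.float64(221.26376730228245))
```

View pics/wrist1.png

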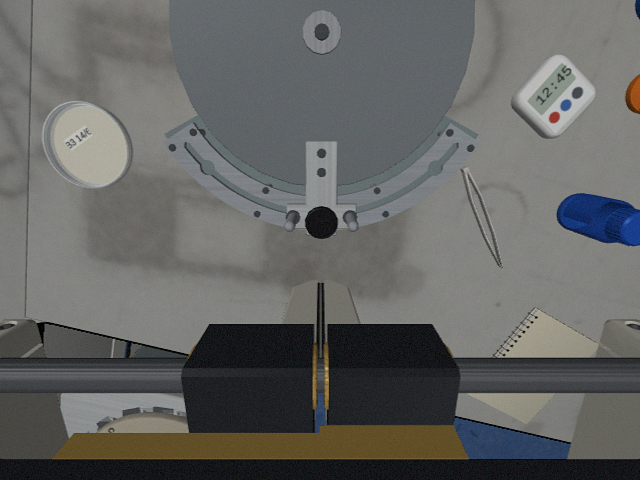

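The wrist view shows the plunger at (321,222) between posts at (292,220) and (350,220), with the hub at (322,32). The finger line is at column 321, so the tool is aligned and only 5 mm further along x is needed.

>>> drive_tool --targets '[5,1,20,0,0,0,30,0,0,0,30,0,0,0,20,0,0,0,13,0,0,0,10,0,0,0,5,0,0,0,0,0]'

```text
time: 3.75
eef_pos: [0.4637, -0.123, 0.1046]
orientation: [0.0, 0.991, 0.134, -0.0]
force: [-0.9, -0.6, -0.9]
gripper_width: 0.0003
grasp_force: 0.0
```

Run:
```python
from h import *
o=monitor.get_obs();print(o["time"],o["eef_pos"],o["force"])
im,d=vision.capture("wrist");cv2.imwrite("pics/wrist2.png",im[:,:,::-1])
```

```text
3.75 [ 0.46371571 -0.12298534  0.10464124] [-0.89843482 -0.56639438 -0.8733129 ]
```

View pics/wrist2.png

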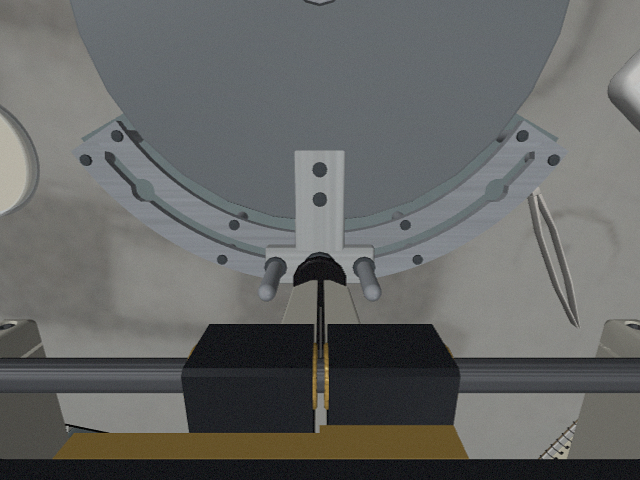

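The tips sit centred between the posts (columns 268 and 373) and above the head. Next I press in small steps.

>>> drive_tool --targets '[0,0,6,0,0,0,5,0,0,0,3,0,0,0,3,0,0,0,3,0,0,0,2,0,0,0,0,0,0,0,0,0]'

```text
time: 4.8
eef_pos: [0.4637, -0.1229, 0.0828]
orientation: [0.0, 0.991, 0.134, 0.0]
force: [-1.0, -0.0, 7.1]
gripper_width: 0.0003
grasp_force: 3.6
```

>>> drive_tool --targets '[0,3,0,-1,0,3,0,-1,0,3,0,-1,0.1,4,0,-1.5,0.1,6,0,-2,0.1,6,0,-2,0.1,6,0,-2,0,0,0,0]'

```text
time: 5.8
eef_pos: [0.4751, -0.1526, 0.0829]
orientation: [0.0, 0.975, 0.224, 0.0]
force: [-0.7, 0.1, 6.9]
gripper_width: 0.0004
grasp_force: 3.6
```

>>> drive_tool --targets '[0.1,5.8,0,-2,0.1,5.8,0,-2,0.1,5.8,0,-2,0.1,5.8,0,-2,0.1,5.8,0,-2,0.1,5.8,0,-2,0.1,5.8,0,-2,0,0,0,0]'

```text
time: 6.8
eef_pos: [0.4976, -0.1865, 0.083]
orientation: [0.001, 0.94, 0.341, 0.001]
force: [0.1, -1.1, 7.1]
gripper_width: 0.0004
grasp_force: 3.6
```

Run:
```python
from h import *
im,d=vision.capture("wrist");cv2.imwrite("pics/wrist3.png",im[:,:,::-1])
```

```text
(no output)
```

View pics/wrist3.png

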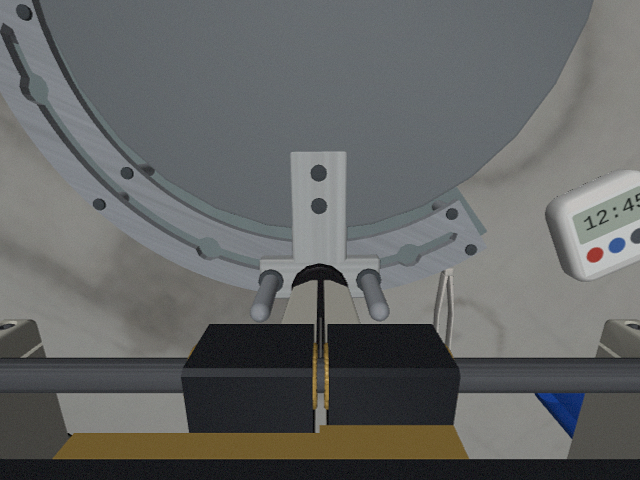

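The table is following. The pin is between holes, with the middle hole behind at (208,248) and the next ahead at (410,255). I raise the tips clear of the head, still between the posts, and push the post slowly so the pin springs in by itself.

>>> drive_tool --targets '[0,0,-7,0,0,0,-7,0,0.1,5.8,0,-2,0.1,5.8,0,-2,0.1,5.8,0,-2,0.1,5.8,0,-2,0.1,5.8,0,-2,0,0,0,0]'

```text
time: 7.85
eef_pos: [0.5177, -0.2071, 0.0968]
orientation: [0.0, 0.906, 0.423, 0.0]
force: [-2.1, -0.2, 4.6]
gripper_width: 0.0002
grasp_force: 1.8
```

>>> drive_tool --targets '[0.1,4.3,0,-1.5,0.1,4.3,0,-1.5,0.1,4.3,0,-1.5,0,2.9,0,-1,0,2.9,0,-1,0,1.5,0,-0.5,0,1.5,0,-0.5,0,0,0,0]'

```text
time: 8.85
eef_pos: [0.5346, -0.2194, 0.0966]
orientation: [0.0, 0.877, 0.48, -0.0]
force: [-2.8, 1.8, 2.6]
gripper_width: 0.0004
grasp_force: 1.5
```

>>> drive_tool --targets '[0,1.5,0,-0.5,0,1.5,0,-0.5,0,1.5,0,-0.5,0,1.5,0,-0.5,0,1.5,0,-0.5,0,1.5,0,-0.5,0,1.5,0,-0.5,0,0,0,0]'

```text
time: 9.85
eef_pos: [0.5438, -0.2247, 0.0966]
orientation: [0.0, 0.862, 0.507, 0.0]
force: [-1.9, 0.9, 1.9]
gripper_width: 0.0002
grasp_force: 1.4
```

Run:
```python
from h import *
im,d=vision.capture("wrist");cv2.imwrite("pics/wrist4.png",im[:,:,::-1])
```

```text
(no output)
```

View pics/wrist4.png

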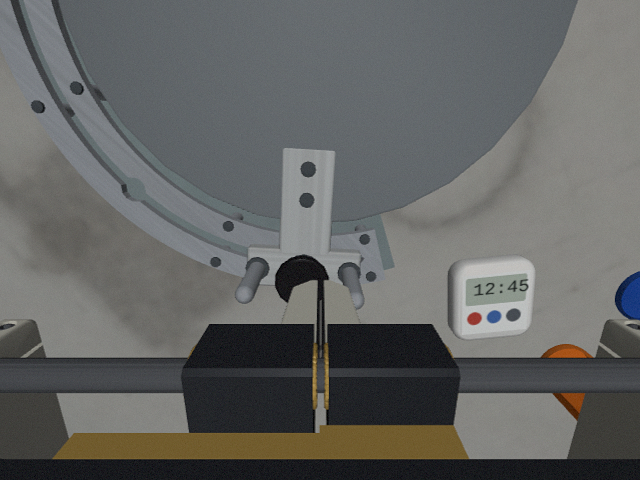

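The fingers are now pushing the right post at (350,285) and the handle is near 44°. I continue gently.

>>> drive_tool --targets '[0,1,0,-0.4,0,1,0,-0.4,0,1,0,-0.4,0,1,0,-0.4,0,0,0,0]'

```text
time: 10.52
eef_pos: [0.5472, -0.2267, 0.0966]
orientation: [0.0, 0.855, 0.519, 0.0]
force: [-2.3, 0.1, 2.6]
gripper_width: 0.0003
grasp_force: 1.5
```

>>> drive_tool --targets '[0,1,0,-0.3,0,1,0,-0.3,0,0,0,0]'

```text
time: 10.9
eef_pos: [0.5496, -0.2276, 0.0967]
orientation: [0.0, 0.852, 0.523, 0.001]
force: [-0.5, 0.4, -0.2]
gripper_width: 0.0005
grasp_force: 0.2
```

Run:
```python
from h import *
np.set_printoptions(precision=4,suppress=True)
im,d=vision.capture("wrist");cv2.imwrite("pics/wrist5.png",im[:,:,::-1])
for e in spot_in("plunger_top","wrist")[:2]:print(e["confidence"],w("wrist",e["centre"]))
c=vision.calibration("wrist")
for (u,v) in((290,280),(296,285),(300,275),(285,275),(290,288),(305,165)):
    z=d[v,u];print(u,v,w("wrist",[(u-c["cx"])/c["fx"]*z,(v-c["cy"])/c["fy"]*z,z]),im[v,u])
```

```text
0.97 [ 0.5393 -0.2168  0.0774]
290 280 [ 0.5371 -0.2156  0.0785] [20 16 16]
296 285 [ 0.5387 -0.2196  0.0788] [57 59 60]
300 275 [ 0.5435 -0.2154  0.0786] [22 22 30]
285 275 [ 0.5361 -0.2117  0.0785] [30 31 30]
290 288 [ 0.535  -0.2197  0.079 ] [18 21 22]
305 165 [ 0.5715 -0.1654  0.0532] [61 65 67]
```

View pics/wrist5.png

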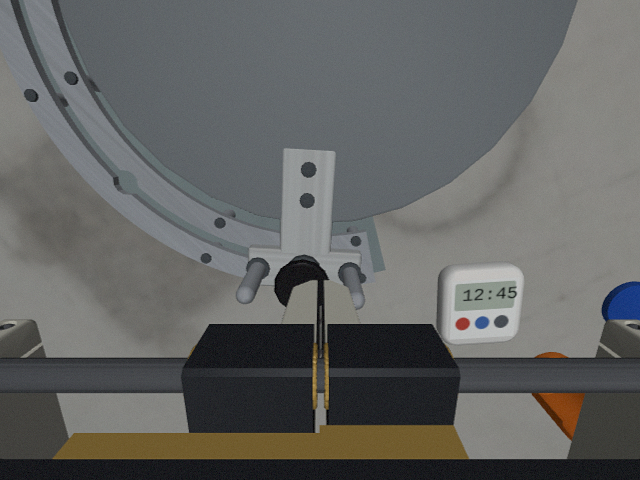

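The head at (300,283) is at z = 0.078, so it is fully up and the pin is in the hole. I back off the post, lift away and check.

>>> drive_tool --targets '[0,-3,0,0,0,-2,0,0,0,0,-10,0,0,0,-25,0,0,0,-40,0,0,0,-40,0,-40,0,0,0,0,0,0,0]'

```text
time: 12.0
eef_pos: [0.5249, -0.264, 0.2127]
orientation: [0.001, 0.853, 0.521, -0.0]
force: [0.1, 0.9, -0.5]
gripper_width: 0.0001
grasp_force: 0.0
```

Run:
```python
from h import *
np.set_printoptions(precision=4,suppress=True)
for cam in("wrist","top"):
    im,d=vision.capture(cam);cv2.imwrite(f"pics/{cam}_end.png",im[:,:,::-1])
    for n in("plunger_top","small_bottle"):
        for e in spot_in(n,cam)[:4]:print(cam,n,round(e["confidence"],2),w(cam,e["centre"]))
print("expect plunger",.6227+.165*np.cos(np.radians(240.35)),-.0793+.165*np.sin(np.radians(240.35)))
o=monitor.get_obs();print(o["time"],o["eef_pos"],o["force"])
a=cv2.imread("pics/wrist_end.png");b=cv2.imread("pics/top_end.png")
cv2.imwrite("pics/both.png",np.hstack([cv2.resize(a,(400,300)),cv2.resize(b[140:320,220:460],(400,300))]))
```

```text
wrist plunger_top 0.88 [ 0.54   -0.2167  0.0773]
wrist small_bottle 0.91 [ 0.5489 -0.3847  0.0308]
wrist small_bottle 0.67 [ 0.7448 -0.3714  0.0618]
wrist small_bottle 0.65 [ 0.6722 -0.4057  0.0599]
top plunger_top 0.47 [ 0.537  -0.223   0.0779]
top small_bottle 0.97 [ 0.7008 -0.0547  0.1157]
top small_bottle 0.91 [0.7643 0.1608 0.0644]
top small_bottle 0.74 [ 0.7547 -0.3811  0.0829]
top small_bottle 0.46 [ 0.5995 -0.0994  0.0509]
expect plunger 0.5410744247804142 -0.22269548622628166
12.3 [ 0.5267 -0.2599  0.2115] [ 0.152  -0.2414  0.0207]
```

View pics/both.png

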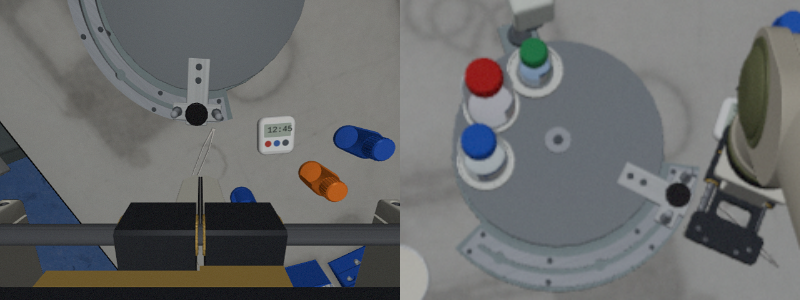

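The green-capped bottle is now under the camera (right half, 533,60). The handle is at the far-right hole (678,195), the plunger is up at z = 0.078, and the robot is clear.

```bash
python3 -c "
from bench import job
print(job.close_job())"
```

```text
the job is handed in; nothing more can be done
None
```

I turned the table to the +0.785 hole, so the small green-capped bottle is now under the inspection camera. The plunger is fully up with its pin in that hole, the robot is clear of everything, and I have handed the job in at about 12 s.

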